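Lock the portafilter into the hand coffee press

ROBOT

A 6-joint arm with a two-finger parallel gripper is mounted at the origin on the work surface. World frame = base frame: x ahead of the robot, y to its left, z up, the work surface at z = 0. Lengths are in m, angles in rad, forces in N, time in s.
With the tool pointing down it reaches from about 0.35 to 1 m from the base axis. Payload 7.1 kg.
Tool frame: the origin (TCP) lies between the finger pads; the fingertips stand 22 mm ahead of it and the grasp point (between the pads) lies 3 mm ahead of it; z points along the fingers, y is the line along which they close (so a half turn about z gives the same grasp; the last joint's range is limited). The gripper opens to 85 mm and grips with 20 to 120 N. Pads are 22 mm wide; open, the fingers measure 114 mm over their backs; the gripper's body (76 mm by 85 mm) begins 54 mm behind the grasp point. The pads swing forward as they close: fully open they stand 13 mm farther back than shut.
Start: joints at [1.14, 0.423, 1.63, -0, 1.089, -0.019], TCP at [0.25, 0.573, 0.253] pointing down, gripper open.
Joint ranges: [-3, 3], [-0.9, 2.11], [0.09, 2.58], [-1.31, 4.45], [0.11, 2.69], [-2.54, 2.54]. Speed limits (rad/s): [2.39, 2.39, 3.01, 3.14, 3.14, 3.14].

INTERFACE

Orientations are given as a rotation vector (axis times angle).
In Python, from rig import manip gives the robot as it stands. The module is installed in compiled form; this text tells all that it offers. Calls block until the motion is done:
- manip.move_to(position, orientation): joint-space move of the TCP to a pose.
- manip.servo_line(position, orientation=None, rate=0.15): straight line of the TCP; orientation=None keeps the orientation; rate is the mean speed in m/s.
- manip.set_joints(angles): joint-space move.
- manip.command_gripper(opening, f_grip=None): finger opening in m; f_grip is the grip in N (None keeps the last); returns when the fingers have stopped.
- manip.hold(seconds).
- manip.solve_ik(position, orientation): joint angles nearest the present ones, or None.
- manip.camera(name): name is "scene" or "top"; returns a dict with "image" (384x512x3 uint8, red, green, blue), "fx", "fy", "cx", "cy" (pixels), "cam_to_world" (4x4, takes a point from camera to world coordinates). Camera axes: x right, y down, z forward; pixel columns grow to the right and rows downward; lengths in m; the calibration is good to about 2 mm. A picture is of the moment at which its call begins. There is no depth.
A pose or a line that the arm cannot do raises manip.IKError and nothing moves.
- manip.sign_off(): hands the job in; it is judged then, once.
Readings, each from a call of its own:
- manip.get_time(): time.
- manip.get_joint_positions(): joint angles.
- manip.get_joint_vel(): joint speeds.
- manip.get_tau(): joint torques, N m.
- manip.get_position(): TCP position.
- manip.get_ee_rot(): TCP orientation.
- manip.get_contact_force(): force on the tool from outside, world axes, zero at the start.
- manip.get_torque(): the same for the moment, N m.
- manip.get_width(): finger opening in m.
- manip.get_grip_force(): force on a finger pad.
Only numpy, scipy, OpenCV 4.12 (cv2) and the standard library are available. Lean on these libraries where they do the work, as an engineer would, in place of code of your own. Each camera call takes 0.05 s, during which the arm holds its last target. There are 200 camera calls.

TASK

Get the coffee press ready on the chest of drawers: bring the portafilter's head up into the ring under the press's cylinder so that its three lugs pass through the ring's three gaps, then turn the handle counter-clockwise (seen from above) until the lugs are locked fully home and have pushed the little steel tab along to the end. Let go so that the portafilter hangs level in the press by itself, and leave the jar, bowl, spectacle case and bottle opener where they stand.

Things in the scene. Friction and masses are not known exactly. Their poses are not given: they have to be found in the camera images.
- portafilter: Loose portafilter, 0.2-0.35 kg, standing on the chest: round steel head 58 mm across, 64 mm high (top 8 mm taper to 48 across). Origin: centre of the head's underside, z its axis. Along its own -x a black bar handle, 22 wide, 18 high, 50 to 155 mm from the axis, mid-height 23 mm above the underside. Three lugs, along own +x (opposite the handle) and 120 deg to either side.
- pf_grip (a point): Middle of the portafilter's handle, 100 mm from the head's axis and 23 mm above its underside: a good place to pinch the handle from above, across its 22 mm width. Axes as the portafilter.
- pf_lugs (a point): Point on the head's axis at half height of the lugs, 49 mm above the underside. Each lug is 14 mm wide, 6 mm high (46 to 52 mm above the underside) and reaches 37 mm from the axis.
- press: Fixed hand coffee press. Origin on the chest top below its upright cylinder's axis; own +x points to its post (28 x 45 mm, 280 high, centred 105 mm behind the axis; lever folded back). Base plate 18 mm high, 140 wide, from 60 mm before the axis (-x) to 130 behind. Cylinder 74 mm outside, 62 bore, 177 to 245 mm high. Below it the bayonet ring: 96 outside, 62 bore, 160 to 179 mm high, open below.
- mouth (a point): On the axis at the ring's underside, 160 mm up; axes as the press. The ring's ledge (160-167 mm up) has 3 gaps 120 deg apart, 19 mm wide; above it the lug channel, 10 mm high. The ring is fixed askew: the lugs pass when the portafilter's +x lies somewhere 14 to 44 deg clockwise (from above) of the press's +x. Which is not told: see the breaks in the ring or feel. It fits within 4 deg either way.
- ledge (a point): On the axis, 167 mm up: the plane on which the lugs rest (head's underside then 121 mm above the chest; it can rise 4 mm more). Lugs that miss the gaps meet the ring with the underside at 108 mm. Once through, the portafilter turns counter-clockwise (from above) about 57 deg from the gaps' middle to a hard stop; it cannot turn clockwise.
- tell (a joint): Small steel tab standing 6 mm above the ring's wall: a light tell-tale (drag about 1 N at the lugs) that one lug pushes along the ring over the last 14 deg of the turn. Angle about the cylinder's axis, rad: 0 at the start, about 0.25 when the lugs are at the stop. It stays where it is pushed.
- jar: Empty glass jam jar, 68 mm across, 100 mm high, open on top; origin at the centre of its underside. Bystander.
- bowl: White ceramic bowl of earrings, 110 mm across, 50 mm high; origin at the centre of its underside. Bystander.
- case: Black plastic spectacle case, shut, 160 x 60 x 36 mm, long along its own y; origin at the centre of its underside. Bystander.
- opener: Flat chrome bottle opener lying on the chest top, about 117 mm long (own y), 38 mm wide, 5 mm thick; origin near its middle, on the underside. Bystander.
Not all that is in view belongs to the job. What is shaped like the portafilter but turquoise or yellow is not meant.

How it is judged:
By the outcome, as a careful person would: the job done as asked, in the order asked, and still so for the second after the job is handed in, with the robot touching nothing.
It also fails if it takes over 72 s, if anything falls off the work surface, if the arm or the gripper's body presses on something with over 40 N, if the wrist force passes 120 N, or if a joint passes its speed limit or range.

## Working session

There is one attempt and no reset: what is moved stays moved. The work goes in short steps, each a Python script; the robot and the scene stay as the last script left them, time stands still between calls to the robot, and variables do not carry over. Pictures are saved under pics/ and viewed, at most 10 in all, crops included, and the job is handed in when it is done.

```bash
mkdir -p pics
python3 - <<'E'
from rig import manip
import cv2,numpy as np
for n in("scene","top"):
    c=manip.camera(n); cv2.imwrite(f"pics/{n}0.png",cv2.cvtColor(c["image"],cv2.COLOR_RGB2BGR))
    print(n,c["fx"],c["fy"],c["cx"],c["cy"]);print(np.round(c["cam_to_world"],4).tolist())
a=[cv2.imread(f"pics/{n}0.png") for n in("scene","top")]
print(manip.get_time(),manip.get_ee_rot(),manip.get_contact_force())
E
```

```text
scene 369.8400247641989 369.8400247641989 253.0060461684341 190.47083455911456
[[0.2896, 0.561, -0.7756, 1.2687], [0.9571, -0.1593, 0.2421, -0.3365], [0.0123, -0.8124, -0.583, 0.746], [0.0, 0.0, 0.0, 1.0]]
top 348.5527154162045 348.5527154162045 255.64536330271446 193.43436058977676
[[0.0569, -0.9774, 0.2034, 0.2768], [-0.9984, -0.0555, 0.0128, -0.1042], [-0.0012, -0.2038, -0.979, 1.0645], [0.0, 0.0, 0.0, 1.0]]
0.1 [-6.42302361e-01 -3.07491761e+00  2.07293508e-03] [-0.05391263 -0.5951121  -0.36201773]
```

View pics/scene0.png

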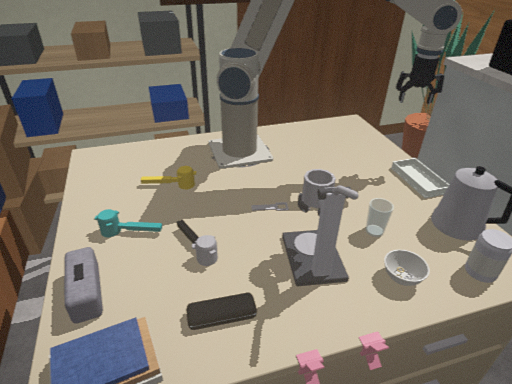

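View pics/top0.png

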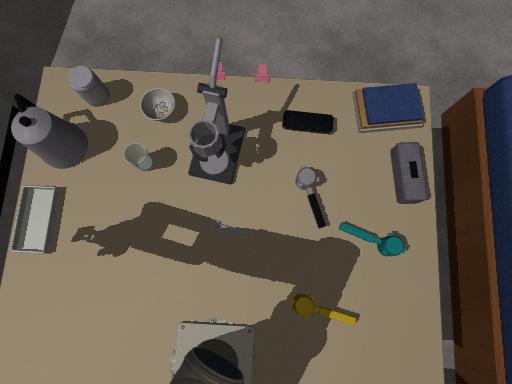

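The candidates in the top view are: steel head with black handle at (307,178)/(317,210), turquoise at (390,245), yellow at (305,306). The steel and black one matches the description. In the scene view it is at (206,250)/(187,232). The press is at (212,145) in the top view and (318,235) in the scene view. I'll confirm with an enlarged crop.

Run:
```python
import cv2,numpy as np
s=cv2.imread("pics/scene0.png");t=cv2.imread("pics/top0.png")
f=lambda im,x,y,w,h:cv2.resize(im[y:y+h,x:x+w],(400,300),interpolation=cv2.INTER_CUBIC)
m=np.vstack([np.hstack([f(s,270,165,100,75),f(s,270,215,100,75)]),np.hstack([f(t,270,160,100,75),f(t,170,110,100,75)])])
cv2.imwrite("pics/crop1.png",np.clip(m*1.3,0,255).astype(np.uint8))
```

```text
(no output)
```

View pics/crop1.png

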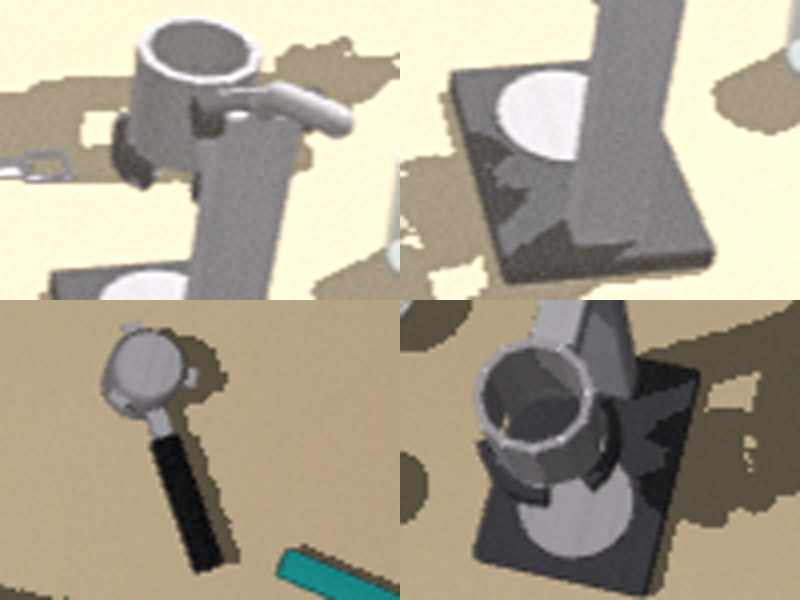

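The crop confirms it: the steel head has three lugs and a black bar handle, and the top disc is near top-view pixel (307,175). The bayonet ring shows a clear break facing the robot, between about (206,159) and (219,156). Next I'll measure.

```bash
cat > h.py <<'E'
import cv2,numpy as np
from rig import manip
from scipy.spatial.transform import Rotation as R
def ray(c,uv,z):
    uv=np.atleast_2d(np.asarray(uv,float));T=c["cam_to_world"]
    d=np.c_[(uv[:,0]-c["cx"])/c["fx"],(uv[:,1]-c["cy"])/c["fy"],np.ones(len(uv))]@T[:3,:3].T
    o=T[:3,3];return o+d*((z-o[2])/d[:,2])[:,None]
def proj(c,p):
    T=c["cam_to_world"];q=(np.atleast_2d(p)-T[:3,3])@T[:3,:3]
    return np.c_[q[:,0]/q[:,2]*c["fx"]+c["cx"],q[:,1]/q[:,2]*c["fy"]+c["cy"]]
def circ(P): # algebraic circle fit
    A=np.c_[2*P[:,:2],np.ones(len(P))];s=np.linalg.lstsq(A,(P[:,:2]**2).sum(1),rcond=None)[0]
    return s[:2],np.sqrt(s[2]+s[:2]@s[:2])
def comp(mask,seed):
    n,l,_,_=cv2.connectedComponentsWithStats(mask.astype(np.uint8));v=l[seed[1],seed[0]]
    return (l==v) if v else np.zeros_like(mask)
E
python3 - <<'E'
from h import *
for n,hs,ds in(("top",(317,210),(307,175)),("scene",(187,232),(206,243))):
    c=manip.camera(n);im=c["image"];hsv=cv2.cvtColor(im,cv2.COLOR_RGB2HSV);v=im.max(2).astype(int)
    h=comp((v<60),hs);P=ray(c,np.argwhere(h)[:,::-1],.032 if n=="top" else .03)
    r=cv2.minAreaRect((P[:,:2]*1000).astype(np.float32));print(n,"handle",h.sum(),r)
    print(" corners",np.round(cv2.boxPoints(r),1).tolist())
    x,y=ds;print(hsv[y-14:y+16:2,x-16:x+18:2,1].tolist() if 0 else "")
    g=im[y-14:y+20,x-16:x+18].astype(int)
    print("\n".join(" ".join(f"{a:3d}" for a in row) for row in np.where(hsv[y-14:y+20,x-16:x+18,1]<50,g[:,:,1],0)))
# press
c=manip.camera("top")
print("disc tray",ray(c,[(170+175/4,110+207/4)],.018))
E
```

```text
top handle 273 ((450.3328857421875, -274.9119873046875), (105.27389526367188, 24.17892074584961), 20.537691116333008)
 corners [[396.79998779296875, -282.1000061035156], [405.29998779296875, -304.70001220703125], [503.8999938964844, -267.79998779296875], [495.3999938964844, -245.10000610351562]]

  0   0   0   0   0   0   0   0   0   0   0   0   0   0   0   0   0   0   0   0   0   0   0   0   0   0   0   0   0   0   0   0   0   0
  0   0   0   0   0   0   0   0   0   0   0   0   0   0   0   0   0   0   0   0   0   0   0   0   0   0   0   0   0   0   0   0   0   0
  0   0   0   0   0   0   0   0   0   0   0   0   0   0   0   0   0   0   0   0   0   0   0   0   0   0   0   0   0   0   0   0   0   0
  0   0   0   0   0   0   0   0   0   0   0   0   0   0   0   0   0   0   0   0   0   0   0   0   0   0   0   0   0   0   0   0   0   0
  0   0   0   0   0   0   0   0   0   0   0 122 122 118 124   0   0   0   0   0   0   0   0   0   0   0   0   0   0   0   0   0   0   0
  0   0   0   0   0   0   0   0   0 113 115 117 117 116 120   0   0   0   0   0   0   0   0   0   0   0   0   0   0   0   
[... 7896 characters left out ...]
9  95  94  95  90  95  98  99  94  94  99 102  98  99 100 101 102 105 114 114 116 153 189 195 195 191 194 192
  0   0   0   0   0   0 115  98  97  93  95  93  99 100 102  97  98  96  96 104 100 102  99 102 108 114 121 170 197 193 195 194 195 193
  0   0   0   0 124   0 116  99  98  97  99  95  98 101  99  99  97  98 104  98  94  98 102 109 105 115 133 173 196 192 191 194 194 196
  0   0   0   0   0   0   0 112  97  96  96  97  95  96 101  93 102  98 101 100 100 100 101  93 109 119 154 186 196 195 193 194 194 192
  0   0   0   0   0   0   0 115 108  95  91  99  96  97 101 100  98  99  97 101  98 100  98  98 113 152 189 192 195 194 195 194 194 193
disc tray [[0.58776524 0.04595278 0.018     ]]
```

Run:
```python
from h import *
c=manip.camera("top")
print("head axis from disc",ray(c,[(307,175.5)],.064), "handle-derived",[.4503+.1025*np.cos(np.radians(20.54)),-.2749+.1025*np.sin(np.radians(20.54))])
K=ray(c,[(244.25,127.5),(231.25,183.75),(188.75,173.75)],.018)[:,:2]
e1=K[0]-K[1];e2=K[2]-K[1];print(K,np.hypot(*e1),np.hypot(*e2),np.degrees([np.arctan2(*e1[::-1]),np.arctan2(*e2[::-1])-np.pi/2]))
print("cyl top",ray(c,[(204,133.25)],.245),ray(manip.camera("scene"),[(320,178)],.245),"tray",ray(c,[(213.8,160.2)],.018))
f=lambda n,x,y,w,h,W:cv2.resize(cv2.convertScaleAbs(cv2.imread(f"pics/{n}0.png")[y:y+h,x:x+w],alpha=W),(400,400),interpolation=cv2.INTER_CUBIC)
cv2.imwrite("pics/ring.png",np.hstack([f("top",182,118,50,50,2.2),f("scene",290,170,50,50,1.5)]))
```

```text
head axis from disc [[ 0.54742833 -0.24000932  0.064     ]] handle-derived [np.float64(0.546283815688553), np.float64(-0.2389367253178205)]
[[ 0.70677181 -0.04201658]
 [ 0.52037269 -0.01370201]
 [ 0.54471456  0.12028342]] 0.18853739423646168 0.13617863799865199 [ -8.63736497 -10.29693527]
cyl top [[0.59263749 0.04365113 0.245     ]] [[0.59698485 0.04444607 0.245     ]] tray [[0.59280881 0.0462074  0.018     ]]
```

View pics/ring.png

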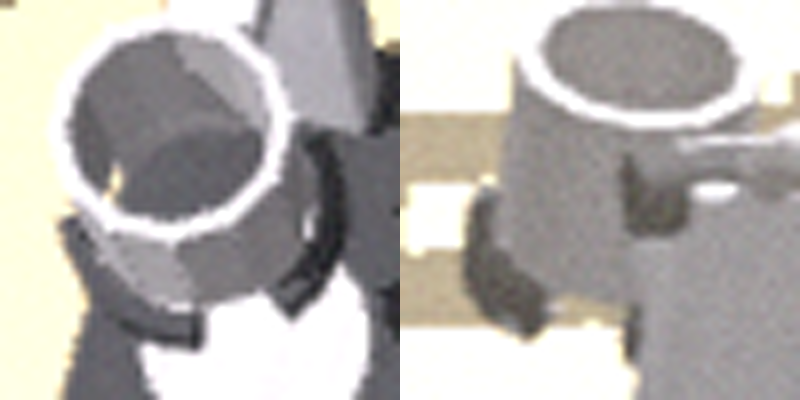

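Run:
```python
from h import *
c=manip.camera("top");s=manip.camera("scene")
for n,q,seed in(("top",c,(190,133)),("scene",s,(320,178))):
    im=q["image"];v=im.min(2)
    x,y=seed
    if n=="top":
        m=(v[118:150,186:222]>100);P=np.argwhere(m)[:,::-1]+[186,118]
        W=ray(q,P,.245);ok=abs(np.hypot(*(W[:,:2]-[.5935,.044]).T)-.034)<.0045
        print("rim",circ(W[ok]),ok.sum())
A=np.array([.5945,.0445]);yaw=-9.2
def ang(q,n,p,z):
    uv=(182+p[0]/8,118+p[1]/8) if n=="t" else (290+(p[0]-400)/8,170+p[1]/8)
    w=ray(q,[uv],z)[0,:2]-A;a=np.degrees(np.arctan2(w[1],w[0]))
    print(n,p,z,"r %.1f"%(1e3*np.hypot(*w)),"ang rel press %.1f"%((a-yaw)%360))
for p,z in(((203,348),.16),((203,328),.179),((292,318),.16),((203,312),.179),((262,292),.179),((62,220),.179),((62,230),.16),((338,150),.179)):ang(c,"t",p,z)
for p,z in(((490,190),.179),((465,270),.16),((545,320),.16),((525,335),.16),((550,295),.179),((628,355),.16)):ang(s,"s",p,z)
```

```text
rim (array([0.59332164, 0.04631124]), np.float64(0.03474648076524834)) 161
t (203, 348) 0.16 r 49.2 ang rel press 191.1
t (203, 328) 0.179 r 48.2 ang rel press 194.2
t (292, 318) 0.16 r 48.1 ang rel press 229.1
t (203, 312) 0.179 r 42.6 ang rel press 194.2
t (262, 292) 0.179 r 41.2 ang rel press 222.6
t (62, 220) 0.179 r 47.9 ang rel press 115.1
t (62, 230) 0.16 r 50.9 ang rel press 110.7
t (338, 150) 0.179 r 47.2 ang rel press 300.0
s (490, 190) 0.179 r 42.9 ang rel press 231.6
s (465, 270) 0.16 r 45.4 ang rel press 257.6
s (545, 320) 0.16 r 31.2 ang rel press 306.6
s (525, 335) 0.16 r 41.7 ang rel press 307.2
s (550, 295) 0.179 r 40.9 ang rel press 316.4
s (628, 355) 0.16 r 38.9 ang rel press 354.7
```

```bash
cat >> h.py <<'E'
def ori(psi): return (R.from_euler('z',psi,degrees=True)*R.from_euler('x',180,degrees=True)).as_rotvec()
def st(t=""): print(t,"t%.1f"%manip.get_time(),"p",np.round(manip.get_position(),4),"F",np.round(manip.get_contact_force(),1),"M",np.round(manip.get_torque(),2),"w%.4f"%manip.get_width())
E
python3 - <<'E'
from h import *
q=manip.camera("scene");v=q["image"].min(2)
P=np.argwhere(v[165:195,298:340]>0)[:,::-1]+[298,165];W=ray(q,P,.245)
val=v[P[:,1],P[:,0]];d=np.hypot(*(W[:,:2]-[.596,.0445]).T);ok=(abs(d-.034)<.006)&(val>215)
print("scene rim",circ(W[ok]),ok.sum())
ax=np.array([.5468,-.2395]);yaw=20.5;u=np.array([np.cos(np.radians(yaw)),np.sin(np.radians(yaw))])
g=ax-.1*u;o=ori(yaw+180)
manip.move_to([.35,.25,.36],ori(190))
manip.move_to([.37,-.2,.32],ori(200));st("via")
manip.command_gripper(.055)
manip.move_to([*g,.13],o);print(manip.get_joint_positions())
manip.servo_line([*g,.029],o,rate=.1);st("down")
manip.command_gripper(.0,100);st("grip");print(manip.get_grip_force())
manip.servo_line([*g,.036],o,rate=.05);st("up7");
manip.servo_line([*g,.15],o,rate=.15);st("up");
for n in("scene","top"):cv2.imwrite(f"pics/{n}1.png",cv2.cvtColor(manip.camera(n)["image"],cv2.COLOR_RGB2BGR))
E
```

```text
scene rim (array([0., 0.]), np.float64(0.0)) 0
via t3.5 p [ 0.3704 -0.1995  0.32  ] F [ 0.5 -0.2  0.2] M [ 0.07 -0.02  0.04] w0.0855
[-5.67065561e-01  4.66236924e-01  1.91862040e+00  1.86564242e-05
  7.56381713e-01 -2.49562203e+00]
down t5.9 p [ 0.4535 -0.2748  0.0295] F [ 0.   0.  -0.2] M [ 0.03 -0.   -0.02] w0.0551
grip t6.3 p [ 0.4534 -0.2748  0.0294] F [-0.9  0.2  3.7] M [-0.04 -0.06 -0.06] w0.0199
97.56405115127563
up7 t6.6 p [ 0.453  -0.2744  0.0361] F [-0.3  0.6 -2.7] M [-0.11  0.23 -0.01] w0.0198
up t7.5 p [ 0.4526 -0.2741  0.1493] F [ 1.4 -0.6 -3. ] M [-0.08  0.23  0.04] w0.0201
```

Run:
```python
from h import *
A=np.array([.5937,.0455]);th=-39.2
manip.servo_line([.385,-.14,.15],ori(180),rate=.25)
manip.servo_line([.375,.06,.15],ori(160),rate=.25)
u=np.array([np.cos(np.radians(th)),np.sin(np.radians(th))])
manip.servo_line([*(A-.235*u),.116],ori(th+180),rate=.2);manip.hold(.3);st("pre");print(manip.get_ee_rot(),ori(th+180))
f=[]
for n in("scene","top"):
    c=manip.camera(n);im=cv2.cvtColor(c["image"],cv2.COLOR_RGB2BGR);cv2.imwrite(f"pics/{n}2.png",im)
    x,y=proj(c,[*(A-.15*u),.12])[0].astype(int);print(n,x,y)
    f.append(cv2.resize(cv2.convertScaleAbs(im[y-40:y+40,x-40:x+40],alpha=1.0 if n=="scene" else 1.6),(400,400),interpolation=cv2.INTER_CUBIC))
cv2.imwrite("pics/pre.png",np.hstack(f))
```

```text
pre t10.5 p [0.4116 0.1935 0.1162] F [ 0.1  0.3 -2.4] M [ 0.11  0.13 -0.01] w0.0203
[1.05497172e+00 2.95893712e+00 2.87589856e-04] [1.05385219e+00 2.95956077e+00 1.81220831e-16]
scene 327 186
top 172 187
```

View pics/pre.png

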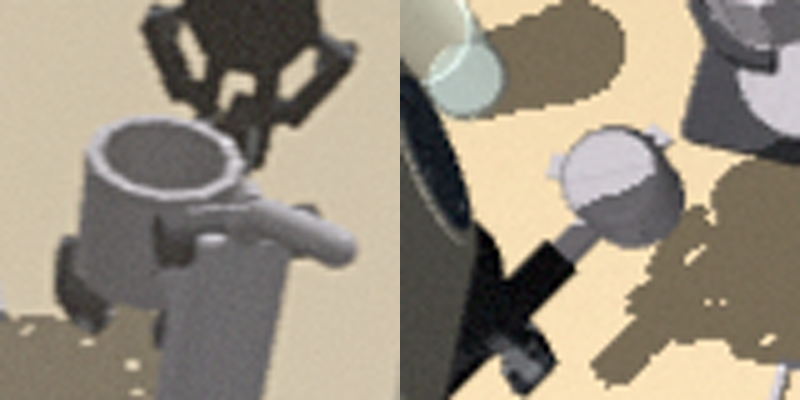

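Top view crop: head disc centred at top pixel ≈ (173.8,181.8), with lugs at about (184,174) and (162.6,180.6). The grasp looks straight. I'll compare this with the nominal pose.

Run:
```python
from h import *
A=np.array([.5937,.0455]);th=-39.2
u=np.array([np.cos(np.radians(th)),np.sin(np.radians(th))])
c=manip.camera("top");p=manip.get_position()[:2];nom=p+.1*u
im=c["image"];x0,y0=160,168
v=im.min(2)[y0:y0+28,x0:x0+32]
print("\n".join(" ".join(f"{a:3d}" for a in r) for r in v))
d=ray(c,[(173.8,181.8)],.151)[0,:2];print("nominal axis",nom,"seen",d,"diff mm",1e3*(d-nom),"along u",1e3*(d-nom)@u)
for uv in((183.6,174.2),(162.8,181)):
    w=ray(c,[uv],.137)[0,:2]-d;print(np.degrees(np.arctan2(w[1],w[0])),np.hypot(*w))
# handle edges: black end corners
w=ray(c,[(132+(545-400)/5,147+243/5),(132+(573-400)/5,147+272/5)],.119)[:,:2];e=w[1]-w[0];print("handle end: width",np.hypot(*e),"axis yaw",np.degrees(np.arctan2(e[1],e[0]))+90,"mid->axis",np.degrees(np.arctan2(*(d-w.mean(0))[::-1])),np.hypot(*(d-w.mean(0))))
```

```text
61 107 112 113 112 113 111 114 114 112 114 111 114 111 112 112 112 113 112 112 111 113 114 112 112 112 113 113 111  74  53  47
113 113 113 112 112 112 110 112 113 111 112 113 113 112 113 113 113 114 113 113 112 114 114 112 112 113 111 113 112  70  51  48
112 112 113 113 111 111 112 110 114 112 113 112 112 112 112 112 113 112 112 111 112 113 113 114 112 112 113 113  95  61  49  48
111 113 113 113 113 111 113 112 112 113 112 112 110 110 108 110 110 110 109 113 111 113 119 114 113 113 112 113  70  52  47  49
113 113 113 111 111 112 111 113 111 110 110  96  84  69  69  69  65  74  89 107 111 120 125 126 115 114 113 112  72  52  46  49
112 112 113 110 113 112 114 113 111  86  78  97 111 112 112 108 108  74  54  58  93 121 122 127 127 115 111 113  70  49  49  50
114 114 112 113 113 112 113 112  95 105 123 124 125 125 126 125 125 123 110  77  49  46  62 118 127 126 103 111  82  53  48  50
113 112 112 112 113 113 111  91 109 125 127 125 126 127 125 127 129 126 127 126  96  51  50 117 123  97 101 111 112  96  65  47
113 113 113 114 113 113  93 116 125 127 127 126 127 126 127 129 126 126 125 1
[... 2104 characters left out ...]
14 113 112  94  70  64  64  63  66  61  58  58  59  57  64  67  64  65  65  56  58  59  57  57  57  56  55  53  55  53  54
111 110 112  93  69  63  64  64  67  64  61  60  73  64  59  61  67  66  66  65  56  58  59  61  61  54  55  53  55  53  56  52
 68  35  83  73  64  65  65  66  63  60  59  96 113  92  78  68  66  65  65  62  61  64  65  82  58  55  52  52  54  54  56  55
nominal axis [0.48910009 0.13062618] seen [0.48602985 0.12985603] diff mm [-3.0702392  -0.77015119] along u -1.8925068246217387
-38.8827475583787 0.033579970618598645
83.69867488307979 0.03412115934314105
handle end: width 0.02310885276374992 axis yaw -41.683521816293194 mid->axis -36.63149245045156 0.051690093835075036
```

Run:
```python
from h import *
s=manip.camera("scene");t=manip.camera("top")
def tri(uvs,uvt):
    L=[]
    for c,uv in((s,uvs),(t,uvt)):
        o=c["cam_to_world"][:3,3];d=ray(c,[uv],0)[0]-o;L.append((o,d/np.linalg.norm(d)))
    A=sum(np.eye(3)-np.outer(d,d) for o,d in L);b=sum((np.eye(3)-np.outer(d,d))@o for o,d in L)
    return np.linalg.solve(A,b)
print("pf head top: scene",ray(s,[(205.7,241)],.064),"tri",tri((205.7,241),(307,175.5)))
rt=proj(t,[.5933,.0463,.245])[0];print("rim: scene",ray(s,[(320,178.1)],.245),"tri",tri((320,178.1),rt),rt)
```

```text
pf head top: scene [[ 0.5471468  -0.24053193  0.064     ]] tri [ 0.54734632 -0.24027395  0.06411213]
rim: scene [[0.59738862 0.04425594 0.245     ]] tri [0.59411042 0.04644923 0.24257145] [202.96391198 132.942859  ]
```

```bash
cat >> h.py <<'E'
def uu(th): return np.array([np.cos(np.radians(th)),np.sin(np.radians(th))])
def pose(A,th,z,rate=.1,r=.1): manip.servo_line([*(np.asarray(A)-r*uu(th)),z],ori(th+180),rate=rate)
E
python3 - <<'E'
from h import *
A=np.array([.5958,.0462]);th=-38.
pose(A-.1*uu(th),th,.114,.1);pose(A,th,.114,.12);manip.hold(.2);st("under")
F0=manip.get_contact_force()
for z in np.arange(.120,.1521,.003):
    pose(A,th,z,.05);manip.hold(.1);st("z%.3f"%z)
    F=manip.get_contact_force()-F0
    if np.linalg.norm(F)>12: print("stop");break
E
```

```text
under t12.5 p [0.5165 0.1082 0.114 ] F [ 0.6  0.3 -1.4] M [ 0.15  0.2  -0.01] w0.0204
z0.120 t12.8 p [0.5171 0.1078 0.1202] F [ 0.1  0.1 -3. ] M [0.08 0.21 0.02] w0.0202
z0.123 t13.2 p [0.517  0.1078 0.123 ] F [ 0.6  0.3 -1. ] M [ 0.16  0.16 -0.02] w0.0203
z0.126 t13.5 p [0.517  0.1078 0.126 ] F [ 0.   0.2 -2.5] M [ 0.1   0.19 -0.01] w0.0200
z0.129 t13.9 p [0.517  0.1078 0.129 ] F [ 0.3  0.3 -2.3] M [ 0.11  0.13 -0.02] w0.0203
z0.132 t14.2 p [0.517  0.1078 0.1321] F [-0.1 -0.3 -2.4] M [0.09 0.14 0.  ] w0.0199
z0.135 t14.6 p [0.5168 0.1077 0.135 ] F [-1.2 -0.3 -2.3] M [ 0.1   0.3  -0.09] w0.0202
z0.138 t14.9 p [0.5167 0.1077 0.1379] F [-2.5 -1.3 -3.2] M [ 0.13  0.57 -0.14] w0.0201
z0.141 t15.3 p [0.5167 0.1077 0.1409] F [-2.5  0.2 -2.9] M [ 0.21  0.73 -0.18] w0.0204
z0.144 t15.6 p [0.5167 0.1077 0.144 ] F [-3.1 -0.3 -4.1] M [ 0.23  0.84 -0.17] w0.0203
z0.147 t16.0 p [0.5168 0.1077 0.147 ] F [-3.6  0.1 -4. ] M [ 0.26  0.93 -0.26] w0.0201
z0.150 t16.3 p [0.5168 0.1078 0.15  ] F [-4.9  0.5 -4.5] M [ 0.31  1.03 -0.28] w0.0201
```

Run:
```python
from h import *
A=np.array([.5948,.0462]);th=-38.
pose(A,th,.152,.03);manip.hold(.15);st("raise")
A=np.array([.5943,.0462])
pose(A,th,.1525,.03);manip.hold(.15);st("ctr")
for d in(3,6,9,12,16):
    pose(A,th+d,.1525,.04);manip.hold(.1);st("d%d"%d)
    if np.linalg.norm(manip.get_contact_force())>18:print("stop");break
```

```text
raise t16.7 p [0.5167 0.1078 0.1523] F [-2.2  0.1 -3.5] M [ 0.14  0.45 -0.04] w0.0199
ctr t17.1 p [0.5159 0.1078 0.1527] F [-1.3 -0.  -2.5] M [ 0.13  0.2  -0.01] w0.0198
d3 t17.5 p [0.5126 0.1037 0.1526] F [-0.6  0.6 -2.4] M [0.05 0.17 0.02] w0.0201
d6 t17.9 p [0.5097 0.0993 0.1525] F [ 0.5  0.5 -2.9] M [0.11 0.2  0.02] w0.0203
d9 t18.3 p [0.507  0.0948 0.1525] F [ 0.2 -1.3 -2.6] M [0.07 0.21 0.01] w0.0199
d12 t18.7 p [0.5046 0.0902 0.1526] F [ 0.1  0.8 -1.9] M [ 0.07  0.2  -0.  ] w0.0202
d16 t19.1 p [0.5018 0.0838 0.1526] F [-0.9 -0.4 -2.6] M [0.06 0.25 0.02] w0.0199
```

Run:
```python
from h import *
A=np.array([.5943,.0462]);th=-38.
n=0
for d in list(range(21,48,5))+list(np.arange(48,66,1.5)):
    pose(A,th+d,.1525,.05);manip.hold(.08);st("d%.1f"%d)
    F=manip.get_contact_force();u=uu(th+d);ft=F[:2]@[-u[1],u[0]]
    print("   tang %.1f rad %.1f"%(ft,F[:2]@u))
    if np.linalg.norm(F[:2])>16:print("stop");break
```

```text
d21.0 t19.5 p [0.4989 0.0756 0.1525] F [ 0.5  0.7 -3.9] M [0.08 0.2  0.01] w0.0201
   tang 0.8 rad 0.3
d26.0 t19.9 p [0.4966 0.0672 0.1526] F [-0.  -0.2 -2.3] M [ 0.01  0.14 -0.03] w0.0201
   tang -0.2 rad 0.0
d31.0 t20.3 p [0.4952 0.0586 0.1525] F [ 0.5  0.1 -2.7] M [ 0.05  0.21 -0.  ] w0.0202
   tang 0.1 rad 0.5
d36.0 t20.7 p [0.4945 0.05   0.1525] F [-0.6 -0.3 -3.4] M [-0.01  0.25  0.  ] w0.0205
   tang -0.3 rad -0.6
d41.0 t21.1 p [0.4944 0.0412 0.1525] F [-0.9 -0.1 -2.8] M [ 0.04  0.21 -0.01] w0.0205
   tang -0.1 rad -0.9
d46.0 t21.5 p [0.4952 0.0325 0.1525] F [-0.  -0.2 -2.3] M [0.   0.26 0.01] w0.0198
   tang -0.2 rad -0.0
d48.0 t21.9 p [0.4957 0.0291 0.1525] F [-0.1  0.1 -1.6] M [ 0.01  0.23 -0.02] w0.0204
   tang 0.1 rad -0.0
d49.5 t22.2 p [0.4963 0.0264 0.1525] F [-0.5  0.2 -2.1] M [-0.05  0.19  0.04] w0.0198
   tang 0.3 rad -0.4
d51.0 t22.5 p [0.4968 0.0238 0.1525] F [-0.   0.1 -2.4] M [-0.06  0.18  0.01] w0.0203
   tang 0.1 rad -0.0
d52.5 t22.9 p [0.4974 0.0212 0.1525] F [ 0.8 -1.2 -2.5] M [-0.06  0.19 -0.02] w0.0201
   tang -1.4 rad 0.4
d54.0 t23.2 p [0.4981 0.0187 0.1525] F [-0.5 -0.3 -2.5] M [-0.1   0.21 -0.05] w0.0207
   tang -0.2 rad -0.6
d55.5 t23.5 p [0.4984 0.0162 0.1524] F [-3.1 -0.9 -1.3] M [-0.06  0.53  0.02] w0.0204
   tang 0.1 rad -3.2
d57.0 t23.9 p [0.4986 0.0137 0.1522] F [-5.1 -0.1 -2.8] M [-0.11  0.78 -0.02] w0.0204
   tang 1.5 rad -4.8
d58.5 t24.2 p [0.4991 0.0116 0.1521] F [-5.9  2.9 -0.9] M [ 0.33  0.96 -0.39] w0.0203
   tang 4.8 rad -4.5
d60.0 t24.5 p [0.4996 0.0101 0.152 ] F [-7.8  9.   0.6] M [ 1.18  1.1  -1.07] w0.0201
   tang 11.3 rad -3.9
d61.5 t24.9 p [0.5001 0.009  0.1519] F [-9.1 17.   1.2] M [ 2.34  1.26 -1.79] w0.0204
   tang 19.2 rad -1.6
stop
```

Run:
```python
from h import *
A=np.array([.5943,.0462])-.0008*uu(20);th=-38.
pose(A,th+60,.1525,.03);manip.hold(.1);st("recentre")
for z in np.arange(.1515,.1469,-.0005):
    pose(A,th+60,z,.02);manip.hold(.1);st("z%.4f"%z)
    if manip.get_contact_force()[2]>1.5: break
f=[]
for n,(x,y,w),al in(("scene",(320,190,80),1.0),("top",(205,145,80),1.6)):
    im=cv2.cvtColor(manip.camera(n)["image"],cv2.COLOR_RGB2BGR)
    f.append(cv2.resize(cv2.convertScaleAbs(im[y-w//2:y+w//2,x-w//2:x+w//2],alpha=al),(400,400),interpolation=cv2.INTER_CUBIC))
cv2.imwrite("pics/lock.png",np.hstack(f))
```

```text
recentre t25.2 p [0.4995 0.0101 0.1522] F [-5.8 10.  -1.1] M [ 1.32  0.82 -0.97] w0.0205
z0.1515 t25.6 p [0.4997 0.0101 0.1515] F [-8.  10.6  2.2] M [ 1.35  0.87 -0.96] w0.0202
```

View pics/lock.png

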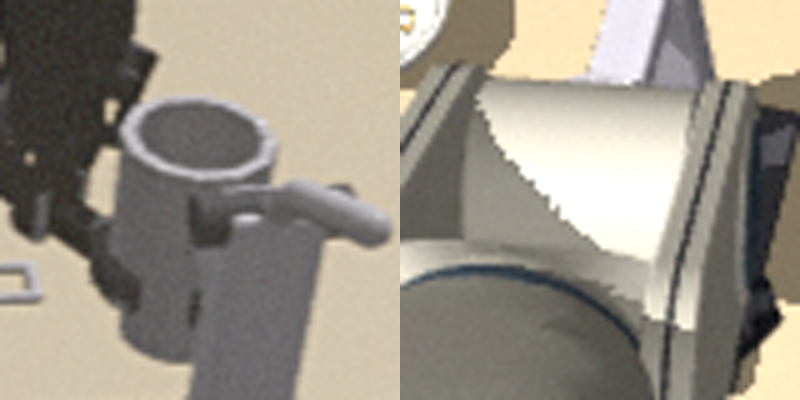

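Scene crop: the head sits up in the ring with the handle turned toward the robot. The top view is blocked by the arm. Next I'll ease the push, settle it on the ledge and release.

Run:
```python
from h import *
A=np.array([.5943,.0462])-.0012*uu(20);th=-38.
pose(A,th+58.5,.1515,.03);manip.hold(.1);st("relax")
for z in np.arange(.151,.1469,-.0005):
    pose(A,th+58.5,z,.02);manip.hold(.1);st("z%.4f"%z)
    if manip.get_contact_force()[2]>3: break
manip.command_gripper(.04);manip.hold(.2);st("open")
p=manip.get_position();q=manip.get_ee_rot()
# back straight up
manip.servo_line([p[0],p[1],.22],None,rate=.1);st("up")
manip.servo_line([p[0]-.12,p[1]-.05,.30],None,rate=.25);manip.move_to([.3,-.35,.35],ori(200));st("away")
f=[]
for n,(x,y,w),al in(("scene",(315,195,80),1.0),("top",(205,150,60),1.8)):
    im=cv2.cvtColor(manip.camera(n)["image"],cv2.COLOR_RGB2BGR);cv2.imwrite(f"pics/{n}4.png",im)
    f.append(cv2.resize(cv2.convertScaleAbs(im[y-w//2:y+w//2,x-w//2:x+w//2],alpha=al),(400,400),interpolation=cv2.INTER_CUBIC))
cv2.imwrite("pics/rel.png",np.hstack(f))
```

```text
relax t26.0 p [0.4991 0.0115 0.1515] F [-4.3  4.4  1. ] M [ 0.65  0.54 -0.32] w0.0199
z0.1510 t26.4 p [0.4992 0.0115 0.1512] F [-5.3  5.2  1.8] M [ 0.68  0.55 -0.31] w0.0199
z0.1505 t26.7 p [0.4993 0.0115 0.1509] F [-5.8  5.1  3.3] M [ 0.75  0.57 -0.29] w0.0205
open t27.2 p [0.4998 0.0107 0.1506] F [ 0.5 -0.   0.4] M [-0.01  0.02  0.02] w0.0402
up t28.1 p [0.4993 0.0107 0.2196] F [-0.  -0.2  0.3] M [0.04 0.02 0.04] w0.0401Traceback (most recent call last):
  File "<stdin>", line 11, in <module>
rig.IKError: the arm cannot take that pose within its joint ranges
```

Run:
```python
from h import *
st()
p=manip.get_position()
manip.servo_line([p[0]-.06,p[1]-.02,.30],None,rate=.2)
manip.move_to([.36,-.33,.33],ori(170));st("away")
f=[]
for n,(x,y,w),al in(("scene",(315,195,80),1.0),("top",(205,150,60),1.8)):
    im=cv2.cvtColor(manip.camera(n)["image"],cv2.COLOR_RGB2BGR);cv2.imwrite(f"pics/{n}4.png",im)
    f.append(cv2.resize(cv2.convertScaleAbs(im[y-w//2:y+w//2,x-w//2:x+w//2],alpha=al),(400,400),interpolation=cv2.INTER_CUBIC))
cv2.imwrite("pics/rel.png",np.hstack(f))
```

```text
t28.9 p [ 0.3802 -0.0392  0.2997] F [0.5 0.5 0. ] M [-0.01 -0.   -0.01] w0.0401
away t30.4 p [ 0.3602 -0.329   0.3295] F [0.4 0.9 0.9] M [-0.05  0.01 -0.04] w0.0402
```

View pics/rel.png

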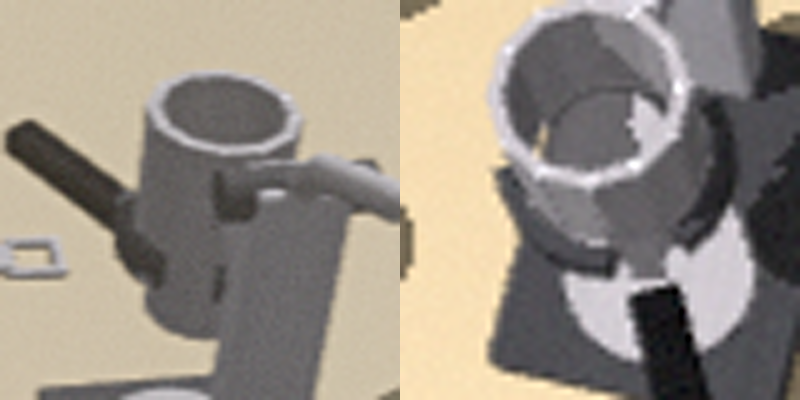

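Scene and top crops: the portafilter hangs in the ring, with its handle pointing at the robot at top pixel ≈ (205,172). I'll check the level and yaw numerically.

Run:
```python
from h import *
c=manip.camera("top");v=c["image"].max(2).astype(int)
s=manip.camera("scene");vs=s["image"].max(2).astype(int)
for q,vv,sd,th in((c,v,(205,170),35),(s,vs,(288,180),72)):
    for t in(th-8,th,th+10):
        m=comp(vv<t,sd)
        if m.sum()<30: print(t,m.sum(),vv[sd[1],sd[0]]);continue
        r=cv2.minAreaRect(np.argwhere(m)[:,::-1].astype(np.float32));print(t,m.sum(),[np.round(x,1) for x in r])
        for z in(.148,.153):
            P=ray(q,np.argwhere(m)[:,::-1],z);r=cv2.minAreaRect((P[:,:2]*1000).astype(np.float32));print("  z",z,[np.round(x,1) for x in r])
# projections of the expected level handle (far end / near end mid-top)
A=np.array([.5945,.0462])
for q,n in((c,"top"),(s,"scene")):
    print(n,[np.round(proj(q,[*(A-r*uu(20)),.153])[0],1) for r in(.05,.155)])
for n in("top","scene"):
    a=cv2.imread(f"pics/{n}0.png").astype(int);b=cv2.imread(f"pics/{n}4.png").astype(int)
    for k,(x,y) in(dict(jar=(143,160),bowl=(158,105),case=(308,122),opener=(225,228)) if n=="top" else dict(jar=(379,217),bowl=(406,268),case=(222,310),opener=(268,208))).items():
        print(n,k,abs(a-b)[y-12:y+12,x-18:x+18].mean().round(1))
```

```text
27 0 118
35 0 118
45 0 118
64 0 206
72 0 206
82 0 206
top [array([212.8, 161.7]), array([223.2, 198. ])]
scene [array([302.8, 197.5]), array([277.7, 179.8])]
top jar 2.8
top bowl 3.1
top case 3.2
top opener 38.0
scene jar 2.2
scene bowl 2.5
scene case 4.0
scene opener 38.4
```

View pics/scene4.png

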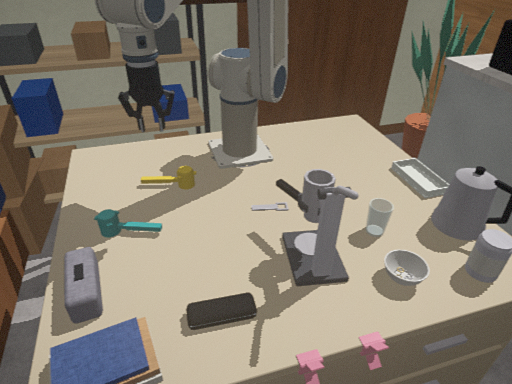

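Run:
```python
from h import *
c=manip.camera("top");s=manip.camera("scene")
A=np.array([.5945,.0462])
def axis(q,sd,t):
    v=q["image"].max(2).astype(int);m=comp(v<t,sd);P=np.argwhere(m)[:,::-1].astype(np.float32)
    (x,y),(w,h),a=cv2.minAreaRect(P);d=np.radians(a if w>h else a+90);d=np.array([np.cos(d),np.sin(d)])
    print(sd,t,m.sum(),"c",np.round((x,y),1),"wh",np.round((w,h),1),"dir",np.round(np.degrees(np.arctan2(d[1],d[0]))%180,1));return np.array([x,y]),d
for t in(40,55):
    x,d=axis(c,(216,175),t);P=ray(c,[x-10*d,x+10*d],.148);e=(P[1]-P[0])[:2];print(" world yaw",np.degrees(np.arctan2(*e[::-1]))%180)
for t in(70,85):axis(s,(288,187),t)
for yaw in(17,20,23):
  for drop in(0,3):
    w=[[*(A-r*uu(yaw)),.144-np.sin(np.radians(drop))*r] for r in(.06,.15)]
    for q,n in((c,"top"),(s,"scene")):
        p=proj(q,w);e=p[1]-p[0];print(yaw,drop,n,np.round(p.mean(0),1),"dir %.1f"%(np.degrees(np.arctan2(e[1],e[0]))%180))
```

```text
(216, 175) 40 291 c [217.1 181.5] wh [37.8  8.7] dir 76.0
 world yaw 18.133443381227465
(216, 175) 55 1915 c [216.5 142.3] wh [ 51.9 113.7] dir 97.7
 world yaw 177.21922948924956
(288, 187) 70 229 c [293.3 194.1] wh [41.7  9.5] dir 43.8
(288, 187) 85 288 c [293.5 194.5] wh [42.4  9.9] dir 45.0
17 0 top [216.6 182. ] dir 77.2
17 0 scene [290.8 190.1] dir 38.0
17 3 top [216.9 182.4] dir 77.0
17 3 scene [290.7 191.7] dir 35.6
20 0 top [218.6 181.5] dir 74.0
20 0 scene [289.3 190.8] dir 35.5
20 3 top [218.8 181.9] dir 73.9
20 3 scene [289.2 192.3] dir 33.1
23 0 top [220.6 180.9] dir 70.8
23 0 scene [287.9 191.4] dir 33.1
23 3 top [220.7 181.3] dir 70.8
23 3 scene [287.8 193. ] dir 30.6
```

```bash
python3 -c "
from rig import manip
print(manip.sign_off(),manip.get_time())"
```

```text
the job is handed in; nothing more can be done
the job is handed in; nothing more can be done
```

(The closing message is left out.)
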